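# Close the finishing barrel's bayonet lid

### The job

Close the finishing barrel: pick up its lid by the bar handle, lower the plug into the mouth so that both pins drop through the gaps in the collar, and twist it clockwise until it is fully home against the stop and stays tight by itself. Go by feel and gently: do not lean on the lid, jam it, or wrench it once it meets the stop. Leave the other things on the bench where they are, and let go of the lid.

Things in the scene. Friction and masses are not known exactly. Their poses are not given: they have to be found in the camera images.
- barrel: Upright open finishing (tumbling) barrel of black plastic, 116 mm diameter, bolted to the bench in a 130 mm square cradle: it cannot move. Origin: centre of its underside, on the bench; z up the barrel's axis. On top an aluminium collar. Lid origin in this frame: z 131 mm when its pins stand on the flange, 115 mm dropped in the gaps and touching the seal, 111.5 mm twisted home
- mouth (a point): Centre of the collar mouth (62 mm across), level with its flange top, 135 mm above the barrel's origin; axes as the barrel's. Two facing gaps in it, 16 mm wide (more outwards), to 50 mm from the axis, pass the lid's pins. They lie along x ONLY ROUGHLY: the collar sits turned up to 0.30 rad either way (unmeasured, fixed). Two ears outside on the collar, seen from above, are in line with them
- ramps (a point): On the axis, 5 mm below the mouth: underside of the flange. Below it, from 0.35 to 1.15 rad clockwise (from above) of each gap, a ramp falls 5 mm and draws the lid down 3.5 mm as it is twisted; a hard stop ends the turn about 1.15 rad from the gap. A gripper that keeps its height while twisting makes large forces. Friction holds the lid once tight. Twisting takes up to 0.4 N m, more at the stop
- seal (a point): On the axis, 8 mm above the mouth: rest height of the top of the springy black rubber seal ring (86 to 99 mm diameter) lying on the flange. The lid's plate sits on it. It pushes back with 3.5 N at first and 2.2 N more per mm, and can go down 6 mm
- lid: The barrel's loose lid, bare aluminium with black bar handle, about 0.3 kg, standing on the bench on its plug. Origin: centre of the plug's underside; z up; x and -x alike. Round plug 59 mm in diameter, 28 mm long, its lowest 6 mm tapering to 49 mm; plate 102 mm in diameter from z 28 to 34 mm; bar handle 72 mm long along x, 20 mm wide along y, from z 34 to 64 mm
- pins (a point): On the lid's axis, 9 mm above its origin, axes as the lid's: centre of the 10 mm round cross pin whose two ends, the bayonet pins, stick out of the plug along x and -x (in line with the bar handle) to 41 mm from the axis
- grip (a point): On the lid's axis, 56 mm above its origin, axes as the lid's: where to hold the bar handle, fingers closing along y; with the TCP here the fingertips stay 3 mm above the plate
- brass_cone: Bystander: brass cone mandrel, standing, 72 mm across at the foot, 130 mm tall. Origin under its centre
- steel_cone: Bystander: steel cone mandrel, standing, 64 mm across at the foot, 115 mm tall. Origin under its centre
- small_cone: Bystander: small brass mandrel, standing, 32 mm across, 70 mm tall. Origin under its centre
- tape_roll: Bystander: roll of paper tape lying flat, 80 mm across, 22 mm high. Origin under its centre
- file: Bystander: file lying along its x, 200 mm long, 22 mm high, yellow handle. Origin on the bench under its middle
- pliers: Bystander: red-handled pliers lying flat, 155 mm long along x, 12 mm high. Origin at the pivot's underside
- mallet: Bystander: hammer with wooden handle lying flat along x, about 260 mm long. Origin under its middle
Not all that is in view belongs to the job. Several things have the shape of the lid; the one meant has the colours described above.

How it is judged (in metres and radians):
On the way:
1. the lid's pins have dropped through the gaps in the collar (z of lid in the frame of barrel below 0.118 m and horizontal distance between lid and barrel below 0.006 m), for 0.1 s.
At the end, for the whole second after the job is handed in: the lid is locked in the barrel's mouth, let go and at rest: its origin less than 112.3 mm above the barrel's origin (drawn down onto the seal by the ramps; turned home it is about 111.5 mm), within 6 mm of the barrel's axis and level within 0.05 rad (z of lid in the frame of barrel between 0.105 and 0.1123 m and horizontal distance between lid and barrel below 0.006 m and angle between lid's own z axis and vertical below 0.05 rad and linear speed of lid below 0.01 m/s); the robot touches nothing.
It fails at once if the lid is pressed or jammed against the barrel too hard (their contact forces, added up, pass 80 N; the tight lid alone makes about 32 N) (contact force between lid and barrel above 80 N).
It fails at once if a bystander is moved more than 30 mm (distance of any of brass_cone, steel_cone, small_cone, tape_roll, file, pliers, mallet from where it was at the start of the episode above 0.03 m).
It also fails if it takes over 69 s, if anything falls off the work surface, if the arm or the gripper's body presses on something with over 40 N, if the wrist force passes 120 N, or if a joint passes its speed limit or range.

### The arm

A 7-joint arm with a two-finger parallel gripper is mounted at the origin on the work surface. World frame = base frame: x ahead of the robot, y to its left, z up, the work surface at z = 0. Lengths are in m, angles in degrees, forces in N, time in s.
With the tool pointing down it reaches from about 0.425 to 0.875 m from the base axis. Payload 4.7 kg.
Tool frame: the origin (TCP) lies between the finger pads, 19 mm behind the fingertips; this is the grasp point; z points along the fingers, y is the line along which they close (so a half turn about z gives the same grasp; the last joint's range is limited). The gripper opens to 87 mm and grips with 3 to 60 N. Pads are 19 mm wide; open, the fingers measure 117 mm over their backs; the gripper's body (75 mm by 190 mm) begins 51 mm behind the grasp point.
Start: joints at [75.407, 18.392, -4.016, 83.108, 1.295, 78.541, -3.26], TCP at [0.173, -0.627, 0.241] pointing down, gripper open.
Joint ranges: [-163.93, 163.93], [-17.29, 119.83], [-79.2, 71.16], [3.27, 140.29], [-89.18, 269.18], [5.43, 117.66], [-154.24, 154.24]. Speed limits (degrees/s): [147.25, 147.25, 180, 180, 180, 180, 180].

### API

Orientations are given as [roll, pitch, yaw] about the fixed x, y, z axes, in that order (R = Rz(yaw) Ry(pitch) Rx(roll)).
In Python, from cell import get_obs, read_camera, sign_off, silhouettes gives the robot as it stands.
- The arm moves only by the tool play_rows, never from a script. Its argument "steps" is a list that holds one entry, the list of rows, each a list of 7 numbers: the shift along the tool's x, y, z in m, then the turn, a rotation vector about the tool's x, y, z in rad, then the finger opening in m, from 0 to 0.087. A call has 1 to 12 rows; each row shifts and turns the commanded pose from where the row before left it, along the tool's axes as they then stand; what a row does not reach is not made up. A row lasts 1/10 s, in which the tool goes at most 50 mm and 8.59 degrees, less where a joint would pass 70% of its speed; a pose out of reach is approached as far as the arm can. A call is refused whole if a number of a shift passes 0.05 or a number of a turn 0.15, either way. A call with a gripper value outside its range is refused whole. The fingers move at their own pace and stop on an object; "force" is the grip in N (left out, the last holds). Time passes only in rows, so rows that do not move let the fingers close. It gives the time, the measured TCP pose, the force, the opening and the grip force at its end, in the units of the state.
- get_obs(): the state, without advancing time (a new reading comes with each control period).
- read_camera(name): name is "side" or "top" or "wrist"; returns a dict with "frame" (400x640x3 uint8, red, green, blue), "intrinsics" (3x3 intrinsics, pixels), "view" (4x4, takes a point from world to camera coordinates). Camera axes: x right, y up, looking along -z (the intrinsics and any distortion apply to the point x, -y, -z); pixel columns grow to the right and rows downward; lengths in m; the calibration is good to about 2 mm. The wrist camera is an equidistant fisheye: a pixel r from the principal point sees the ray r / f radians off the axis. A picture is of the moment at which its call begins. There is no depth.
- sign_off(): hands the job in; it is judged then, once.
Trained networks look in the newest picture that a camera, given by its name, has taken for a name from the list of things; names that differ only in an ending like _2 or _b are one class to them, and where a whole thing is asked for, a point or a joint stands for the part that bears it (a point fixed in the world has none). Each returns a list of dicts, best first, with "p" (0 to 1); they miss things now and then, are a little off and sometimes report something else, mostly with a low value. They report only what shows in the picture. A call takes as long as a camera call. They do not tell look-alikes from the thing itself.
- silhouettes(camera, name): "pixels" (400x640 bool, what is visible of it) and "extent" ([left, top, right, bottom] in pixels, round what is visible of it).
The state is a dict: "time_s": time; "qpos": joint angles; "joint_velocities": joint speeds; "effort": joint torques, N m; "tool_pos": TCP position; "tool_rot": TCP orientation; "force": force on the tool from outside, world axes, zero at the start; "wrist_torque": the same for the moment, N m; "grip_width": finger opening in m; "grasp_force": force on a finger pad.
Only numpy, scipy, OpenCV 4.12 (cv2) and the standard library are available. Lean on these libraries where they do the work, as an engineer would, in place of code of your own. Each camera call takes 0.05 s, during which the arm holds its last target. There are 200 camera calls.

## Working session

There is one attempt and no reset: what is moved stays moved. The work goes in short steps, Python scripts to look and compute and a tool call to move; the robot and the scene stay as the last step left them, time stands still between calls to the robot, and variables do not carry over. Pictures are saved under pics/ and viewed, at most 10 in all, crops included, and the job is handed in when it is done.

Besides the shell and the picture viewer there is one more tool, called after ">>>" as a command line: name --argument value ..., lists and objects as JSON in quotes. play_rows: Moves the arm, as the interface text tells. Its arguments: {"type":"object","properties":{"steps":{"type":"array","items":{"type":"array","items":{"type":"array","items":{"type":"number"}}}},"force":{"type":"number"}},"required":["steps"]}

```bash
mkdir -p pics; ls
cat > h.py <<'E'
import numpy as np, cv2
from cell import *
def snap(n,f=None):
    c=read_camera(n)
    if f: cv2.imwrite('pics/'+f,c['frame'][:,:,::-1])
    return c
E
python3 - <<'E'
from h import *
o=get_obs(); print({k:np.round(o[k],3) for k in ('time_s','tool_pos','tool_rot','force','wrist_torque','grip_width')})
for n in('top','side'):
    c=snap(n,n+'.png'); print(n,c['intrinsics'],c['view'].round(4).tolist())
    for t in('lid','barrel'):
        for s in silhouettes(n,t): print(t,s['p'],s['extent'])
E
```

```text
pics
{'time_s': np.float64(0.0), 'tool_pos': array([ 0.172, -0.626,  0.24 ]), 'tool_rot': array([-1.79892e+02,  5.00000e-03,  1.54040e+01]), 'force': array([0.893, 0.028, 1.017]), 'wrist_torque': array([-0.055, -0.035, -0.   ]), 'grip_width': np.float64(0.087)}
top [[407.79491965   0.         324.7859237 ]
 [  0.         407.79491965 201.67223929]
 [  0.           0.           1.        ]] [[-0.018, -0.9998, -0.0114, -0.0021], [0.9938, -0.0191, 0.1095, -0.5498], [-0.1097, -0.0093, 0.9939, -0.997], [0.0, 0.0, 0.0, 1.0]]
lid 0.75 [439.4, 266.3, 479.5, 307.8]
lid 0.72 [382.8, 209.5, 425.5, 250.9]
lid 0.7 [382.4, 262.0, 421.1, 304.4]
lid 0.58 [441.3, 212.2, 481.5, 254.6]
barrel 0.62 [203.5, 206.4, 274.5, 269.2]
side [[419.40312443   0.         323.72306905]
 [  0.         419.40312443 195.04570955]
 [  0.           0.           1.        ]] [[0.9724, -0.2331, -0.0115, -0.5357], [0.1379, 0.5338, 0.8343, -0.1536], [-0.1883, -0.8128, 0.5512, -0.9759], [0.0, 0.0, 0.0, 1.0]]
lid 0.96 [217.4, 315.4, 276.7, 369.8]
lid 0.59 [289.8, 263.4, 339.7, 298.0]
lid 0.55 [223.1, 264.1, 270.6, 305.2]
barrel 0.58 [247.4, 138.4, 302.1, 206.8]
```

View pics/top.png

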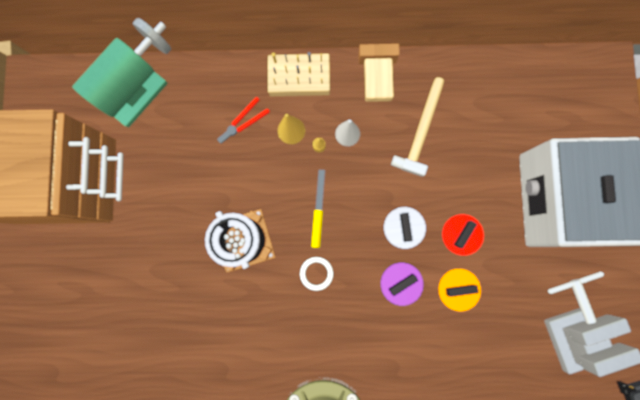

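View pics/side.png

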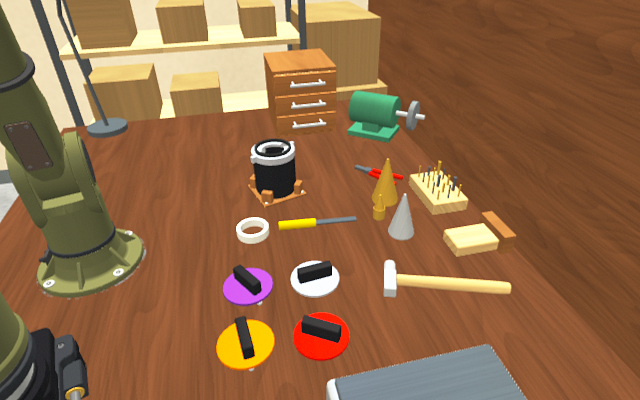

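Run:
```python
import cv2,numpy as np
t=cv2.imread('pics/top.png')
a=cv2.resize(t[200:320,370:490],(560,560),interpolation=cv2.INTER_CUBIC)
b=cv2.resize(t[200:275,200:280],(240*1,225),interpolation=cv2.INTER_CUBIC)
c=np.zeros((560,800,3),np.uint8);c[:,:560]=a;c[:225,560:]=b
cv2.imwrite('pics/crop.png',c)
```

```text
(no output)
```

View pics/crop.png

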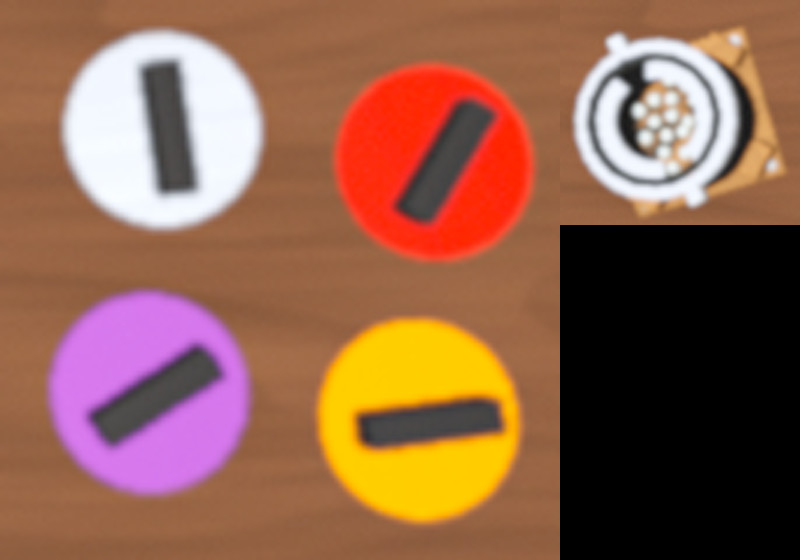

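The top view shows four lid-shaped things: bare aluminium at (405,228), red at (463,235), purple at (402,285) and yellow at (460,290). I choose the aluminium one at (405,228), and the crop confirms bare metal with a black bar. The barrel's collar is at about (235,240), with ears at (219,214) and (245,265).

```bash
cat >> h.py <<'E'
def ray(c,u,v):
    K,V=c['intrinsics'],c['view']
    d=np.array([(u-K[0,2])/K[0,0],-(v-K[1,2])/K[1,1],-1.]); R=V[:3,:3]
    return -R.T@V[:3,3], R.T@d
def onz(c,u,v,z):
    p,d=ray(c,u,v); return p+d*(z-p[2])/d[2]
def rectify(c,cx,cy,z,half,n=400):
    # top-down metric image of plane z: col = -(y-cy), row = -(x-cx)
    g=np.linspace(half,-half,n); X,Y=np.meshgrid(g+cx,g+cy,indexing='ij')
    P=np.stack([X,Y,np.full_like(X,z),np.ones_like(X)],-1)@c['view'].T; K=c['intrinsics']
    u=K[0,0]*P[...,0]/-P[...,2]+K[0,2]; v=K[1,1]*-P[...,1]/-P[...,2]+K[1,2]
    return cv2.remap(c['frame'],u.astype(np.float32),v.astype(np.float32),cv2.INTER_CUBIC)
E
python3 - <<'E'
from h import *
c=snap('top')
f=c['frame'].astype(int)
# lid
roi=np.zeros(f.shape[:2],bool); roi[203:255,378:432]=1
plate=(roi&(f.min(2)>170)).astype(np.uint8)
cn=max(cv2.findContours(plate,0,cv2.CHAIN_APPROX_NONE)[0],key=len)[:,0]
P=np.array([onz(c,u,v,.034)[:2] for u,v in cn]); ctr,r=cv2.minEnclosingCircle((P*1000).astype(np.float32)); print('plate',np.array(ctr),r, P.mean(0))
dark=(roi&(f.max(2)<110)).astype(np.uint8)
n,l,st,ce=cv2.connectedComponentsWithStats(dark)
i=1+st[1:,4].argmax(); vv,uu=np.nonzero(l==i); Q=np.array([onz(c,u,v,.062)[:2] for u,v in zip(uu,vv)])
rc=cv2.minAreaRect((Q*1000).astype(np.float32)); w,V=np.linalg.eigh(np.cov(Q.T)); print('handle',rc,Q.mean(0),np.degrees(np.arctan2(V[1,1],V[0,1])))
print('ears',onz(c,219,214.3,.13),onz(c,245,265,.13))
for s in silhouettes('top','barrel')[:1]: e=s['extent']; print(e)
m=onz(c,235,240,.135); print(m)
a=rectify(c,m[0],m[1],.135,.08,500); cv2.imwrite('pics/rect.png',a[:,:,::-1])
E
```

```text
plate [ 481.51031494 -209.07855225] 52.39985656738281 [ 0.48144997 -0.20896191]
handle ((480.9658203125, -207.23440551757812), (64.25812530517578, 17.11834144592285), 5.921382427215576) [ 0.48107015 -0.20715662] -173.9976637771406
ears [0.51442812 0.22750945 0.13      ] [0.39944483 0.16792083 0.13      ]
[201.5, 209.7, 274.6, 268.0]
[0.45551411 0.18955992 0.135     ]
```

View pics/rect.png

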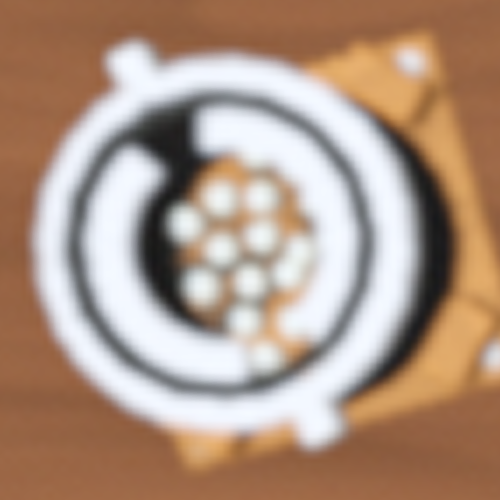

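>>> play_rows --steps '[[[0.037,-0.029,0,0,0,0,0.087],[0.037,-0.029,0,0,0,0,0.087],[0.037,-0.029,0,0,0,0,0.087],[0.037,-0.029,0,0,0,0,0.087],[0.037,-0.029,0,0,0,0,0.087],[0.037,-0.029,0,0,0,0,0.087],[0.037,-0.029,0,0,0,0,0.087],[0.037,-0.029,0,0,0,0,0.087],[0.037,-0.029,0,0,0,0,0.087],[0.037,-0.029,0,0,0,0,0.087],[0.037,-0.029,0,0,0,0,0.087],[0,0,0,0,0,-0.149,0.087]]]'

```text
time_s: 1.6
tool_pos: [0.4844, -0.2032, 0.2419]
tool_rot: [-179.9, -0.2, 24.7]
force: [0.5, 0.2, -0.4]
grip_width: 0.0868
grasp_force: 0.0
```

>>> play_rows --steps '[[[0,0,0,0,0,-0.149,0.087],[0,0,0,0,0,-0.149,0.087],[0,0,0,0,0,-0.149,0.087],[0,0,0,0,0,-0.149,0.087],[0,0,0,0,0,-0.149,0.087],[0,0,0,0,0,-0.149,0.087],[0,0,0,0,0,-0.149,0.087],[0,0,0,0,0,-0.149,0.087],[0,0,0,0,0,-0.149,0.087],[0,0,0,0,0,-0.149,0.087],[0,0,0,0,0,-0.149,0.087],[0,0,0,0,0,-0.149,0.087]]]'

```text
time_s: 2.8
tool_pos: [0.4803, -0.2111, 0.2414]
tool_rot: [-180.0, 0.0, 126.7]
force: [0.4, 0.0, -0.2]
grip_width: 0.0868
grasp_force: 0.0
```

>>> play_rows --steps '[[[0,0,0,0,0,-0.149,0.087],[0,0,0,0,0,-0.149,0.087],[0,0,0,0,0,-0.149,0.087],[0,0,0,0,0,-0.149,0.087],[0,0,0,0,0,-0.149,0.087],[0,0,0,0,0,-0.149,0.087],[0,0,0,0,0,-0.149,0.087],[0,0,0,0,0,0,0.087],[0,0,0,0,0,0,0.087]]]'

```text
time_s: 3.7
tool_pos: [0.4802, -0.2111, 0.2413]
tool_rot: [-180.0, 0.0, -174.1]
force: [0.6, -0.2, 0.2]
grip_width: 0.087
grasp_force: 0.0
```

```bash
cat >> h.py <<'E'
def fisheye_rect(c,cx,cy,z,half,n=400):
    g=np.linspace(half,-half,n); X,Y=np.meshgrid(g+cx,g+cy,indexing='ij')
    P=np.stack([X,Y,np.full_like(X,z),np.ones_like(X)],-1)@c['view'].T; K=c['intrinsics']
    x,y,w=P[...,0],-P[...,1],-P[...,2]; r=np.hypot(x,y); th=np.arctan2(r,w)
    u=K[0,0]*th*x/r+K[0,2]; v=K[1,1]*th*y/r+K[1,2]
    return cv2.remap(c['frame'],u.astype(np.float32),v.astype(np.float32),cv2.INTER_CUBIC)
E
python3 - <<'E'
from h import *
o=get_obs(); print({k:np.round(o[k],4) for k in ('time_s','tool_pos','tool_rot','force','wrist_torque','qpos')})
c=snap('wrist'); print(c['intrinsics'].round(1).tolist())
a=fisheye_rect(c,.481,-.2085,.034,.08); b=fisheye_rect(c,.481,-.2085,.064,.08)
cv2.imwrite('pics/w1.png',np.hstack([a,b])[:,:,::-1])
E
```

```text
{'time_s': np.float64(3.7), 'tool_pos': array([ 0.4802, -0.2111,  0.2413]), 'tool_rot': array([-1.799884e+02,  3.200000e-03, -1.740659e+02]), 'force': array([ 0.6306, -0.2278,  0.2033]), 'wrist_torque': array([ 0.0575, -0.1209, -0.0234]), 'qpos': array([ 53.2208,   4.9844, -34.0342,  99.8346,   2.8816,  76.0408,
       114.526 ])}
[[309.7, 0.0, 314.6], [0.0, 309.7, 194.8], [0.0, 0.0, 1.0]]
```

View pics/w1.png

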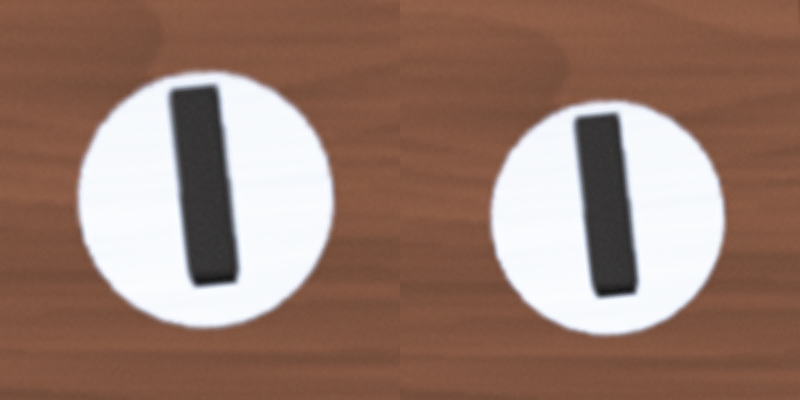

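The aluminium lid is centred in the wrist crop: plate centre (205,199), handle yaw about 6°, directly under the TCP. Descending to grip it.

>>> play_rows --steps '[[[0,0,0.04,0,0,0,0.087],[0,0,0.04,0,0,0,0.087],[0,0,0.04,0,0,0,0.087],[0,0,0.035,0,0,0,0.087],[0,0,0.02,0,0,0,0.087],[0,0,0.01,0,0,0,0.087],[0,0,0,0,0,0,0.087],[0,0,0,0,0,0,0.01],[0,0,0,0,0,0,0.01],[0,0,0,0,0,0,0.01],[0,0,0,0,0,0,0.01],[0,0,0,0,0,0,0.01]]]' --force 40

```text
time_s: 4.95
tool_pos: [0.4805, -0.2112, 0.0567]
tool_rot: [-180.0, 0.0, -173.9]
force: [-0.3, -0.6, -0.1]
grip_width: 0.0551
grasp_force: 0.0
```

>>> play_rows --steps '[[[0,0,0,0,0,0,0.01],[0,0,0,0,0,0,0.01],[0,0,0,0,0,0,0.01]]]'

```text
time_s: 5.25
tool_pos: [0.4802, -0.211, 0.0562]
tool_rot: [-180.0, -0.0, -173.9]
force: [1.0, -0.8, -0.0]
grip_width: 0.0315
grasp_force: 0.0
```

>>> play_rows --steps '[[[0,0,0,0,0,0,0.01],[0,0,0,0,0,0,0.01],[0,0,0,0,0,0,0.01],[0,0,0,0,0,0,0.01],[0,0,0,0,0,0,0.01],[0,0,-0.01,0,0,0,0.01],[0,0,-0.03,0,0,0,0.01],[0,0,-0.04,0,0,0,0.01],[0,0,-0.04,0,0,0,0.01],[0,0,-0.04,0,0,0,0.01],[0,0,-0.04,0,0,0,0.01],[0,0,-0.03,0,0,0,0.01]]]'

```text
time_s: 6.45
tool_pos: [0.4804, -0.2108, 0.2893]
tool_rot: [-179.9, 0.1, -173.8]
force: [0.8, 0.2, -2.6]
grip_width: 0.0197
grasp_force: 40.0
```

>>> play_rows --steps '[[[-0.003,0.03,0,0,0,0,0.01],[-0.003,0.04,0,0,0,0,0.01],[-0.003,0.04,0,0,0,0,0.01],[-0.003,0.04,0,0,0,0,0.01],[-0.003,0.04,0,0,0,0,0.01],[-0.003,0.04,0,0,0,0,0.01],[0,0.03,0,0,0,0,0.01],[0,0,0,0,0,0,0.01],[0,0,0,0,0,0,0.01]]]'

```text
time_s: 7.35
tool_pos: [0.4698, 0.0499, 0.2863]
tool_rot: [-179.9, -0.0, -173.7]
force: [0.1, -0.0, -3.2]
grip_width: 0.0198
grasp_force: 40.0
```

Run:
```python
from h import *
o=get_obs(); print({k:np.round(o[k],4) for k in ('time_s','tool_pos','tool_rot','force','wrist_torque','qpos','grip_width')})
c=snap('wrist'); V=c['view']; print('cam',-V[:3,:3].T@V[:3,3])
t=snap('top'); V=t['view']; print('cam',-V[:3,:3].T@V[:3,3])
a=fisheye_rect(c,.456,.195,.135,.08); b=rectify(t,.456,.195,.135,.08)
cv2.imwrite('pics/w2.png',np.hstack([a,b])[:,:,::-1])
```

```text
{'time_s': np.float64(7.35), 'tool_pos': array([0.4698, 0.0499, 0.2863]), 'tool_rot': array([-1.799191e+02, -1.860000e-02, -1.737287e+02]), 'force': array([ 0.1283, -0.0052, -3.1996]), 'wrist_torque': array([ 0.0406, -0.1656, -0.0009]), 'qpos': array([ 41.7479,  -4.1291, -48.0311, 101.7839,  -3.025 ,  81.0109,
        90.5362]), 'grip_width': np.float64(0.0198)}
cam [0.38519625 0.04057201 0.42909863]
cam [ 0.43697    -0.02195829  1.05117301]
```

View pics/w2.png

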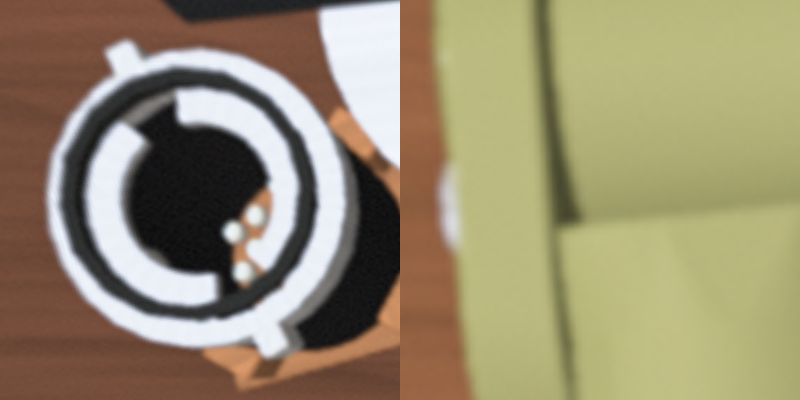

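The wrist crop (left) shows the collar centred near (197,198) with ears at (122,58) and (270,338), so the gap line is at about 28° world yaw. The two gaps in the flange agree with that. Next, a circle fit for the centre.

Run:
```python
from h import *
c=snap('wrist')
def edge(z,r0,r1,pol,c0,angs):
    a=cv2.GaussianBlur(cv2.cvtColor(fisheye_rect(c,.456,.195,z,.08,800),cv2.COLOR_RGB2GRAY),(0,0),1.5).astype(float)
    x0,y0=c0
    for _ in range(6):
        pts=[]; 
        for t in np.radians(angs):
            r=np.arange(r0,r1,.0001); X=x0+r*np.cos(t);Y=y0+r*np.sin(t)
            p=a[np.clip(((.456+.08-X)/.16*799),0,799).astype(int),np.clip(((.195+.08-Y)/.16*799),0,799).astype(int)]
            g=pol*np.gradient(cv2.GaussianBlur(p[None],(0,0),4)[0]); k=g.argmax()
            if g[k]>.8: pts.append((X[k],Y[k]))
        P=np.array(pts); 
        for _ in range(3):
            s=np.linalg.lstsq(np.c_[2*P,np.ones(len(P))],(P**2).sum(1),rcond=None)[0]
            r=np.sqrt(s[2]+s[:2]@s[:2]); e=abs(np.hypot(*(P-s[:2]).T)-r); P=P[e<max(2*np.median(e),.0004)]
        x0,y0=s[:2]
    return s[:2].round(4),r.round(4),len(P),e.mean().round(5)
A=np.arange(0,360,4)
print('seal in',edge(.143,.039,.047,-1,(.4567,.195),A))
print('seal out',edge(.143,.047,.053,1,(.4567,.195),A))
M=[a for a in A if 60<a<175 or 240<a<330]
print('mouth',edge(.135,.026,.036,1,(.4567,.195),M))
print('rim',edge(.135,.054,.066,-1,(.4567,.195),A))
```

```text
seal in (array([0.4553, 0.1938]), np.float64(0.0416), 51, np.float64(0.00033))
seal out (array([0.4557, 0.1948]), np.float64(0.0498), 54, np.float64(0.0003))
mouth (array([0.4565, 0.1963]), np.float64(0.0303), 43, np.float64(0.00014))
rim (array([0.4566, 0.1964]), np.float64(0.0595), 78, np.float64(0.00015))
```

>>> play_rows --steps '[[[-0.001,0.027,0,0,0,0,0.01],[-0.001,0.04,0,0,0,0,0.01],[-0.001,0.04,0,0,0,0,0.01],[0,0.03,0,0,0,0,0.01],[0,0.01,0,0,0,0,0.01],[0,0,0,0,0,-0.1,0.01],[0,0,0,0,0,-0.1,0.01],[0,0,0,0,0,-0.1,0.01],[0,0,0,0,0,-0.08,0.01],[0,0,0,0,0,0,0.01],[0,0,0,0,0,0,0.01]]]'

```text
time_s: 8.6
tool_pos: [0.458, 0.1946, 0.286]
tool_rot: [-180.0, -0.0, -152.3]
force: [-1.0, -0.5, -2.6]
grip_width: 0.0194
grasp_force: 40.0
```

```bash
cat > st.py <<'E'
from h import *
o=get_obs(); print({k:np.round(o[k],4).tolist() for k in ('time_s','tool_pos','tool_rot','force','wrist_torque','qpos','grip_width')})
y=np.radians(o['tool_rot'][2]); d=np.array([.4564,.196])-o['tool_pos'][:2]
print('shift tool xy to axis',(d@[np.cos(y),np.sin(y)]).round(4),(d@[np.sin(y),-np.cos(y)]).round(4),'lid z',(o['tool_pos'][2]-.056).round(4))
E
python3 st.py
python3 - <<'E'
from h import *
s=snap('side','side2.png'); cv2.imwrite('pics/s2.png',cv2.resize(s['frame'][60:220,190:370,::-1],(675,600),interpolation=cv2.INTER_CUBIC))
E
```

```text
{'time_s': 8.6, 'tool_pos': [0.458, 0.1946, 0.286], 'tool_rot': [-179.9915, -0.0315, -152.3159], 'force': [-1.0283, -0.5343, -2.646], 'wrist_torque': [0.1362, -0.0916, 0.0089], 'qpos': [33.3155, 0.9446, -59.1577, 98.6057, 0.8309, 80.9421, 91.7141], 'grip_width': 0.0194}
shift tool xy to axis 0.0008 0.002 lid z 0.23
```

View pics/s2.png

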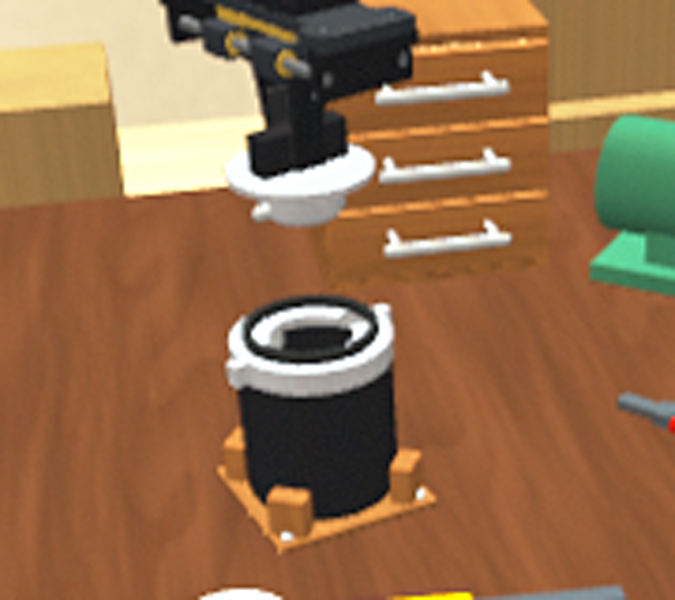

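The lid hangs level over the collar, with the front pin at (262,210) in line with the front ear at (237,368). Correcting by about 2 mm and lowering.

>>> play_rows --steps '[[[0.0008,0.002,0.02,0,0,0,0.01],[0,0,0.03,0,0,0,0.01],[0,0,0.025,0,0,0,0.01],[0,0,0.01,0,0,0,0.01],[0,0,0.004,0,0,0,0.01],[0,0,0,0,0,0,0.01],[0,0,0,0,0,0,0.01]]]'

```text
time_s: 9.35
tool_pos: [0.4568, 0.1976, 0.1984]
tool_rot: [-180.0, 0.1, -152.1]
force: [-0.4, -0.4, -3.3]
grip_width: 0.02
grasp_force: 40.0
```

>>> play_rows --steps '[[[0,0,0.0015,0,0,0,0.01],[0,0,0.0015,0,0,0,0.01],[0,0,0.0015,0,0,0,0.01],[0,0,0.001,0,0,0,0.01],[0,0,0.001,0,0,0,0.01],[0,0,0,0,0,0,0.01]]]'

```text
time_s: 9.95
tool_pos: [0.4558, 0.1972, 0.1905]
tool_rot: [180.0, -0.0, -152.1]
force: [0.2, -0.1, -3.4]
grip_width: 0.0197
grasp_force: 40.0
```

```bash
python3 st.py
```

```text
{'time_s': 9.95, 'tool_pos': [0.4558, 0.1972, 0.1905], 'tool_rot': [179.9977, -0.0186, -152.0821], 'force': [0.1842, -0.0804, -3.3506], 'wrist_torque': [0.1051, -0.0999, -0.0243], 'qpos': [31.0567, 6.1821, -59.921, 106.6931, 5.6775, 70.3077, 87.2783], 'grip_width': 0.0197}
shift tool xy to axis 0.0001 -0.0014 lid z 0.1345
```

>>> play_rows --steps '[[[0,-0.0012,0.001,0,0,0,0.01],[0,0,0.001,0,0,0,0.01],[0,0,0.001,0,0,0,0.01],[0,0,0.001,0,0,0,0.01],[0,0,0.001,0,0,0,0.01],[0,0,0.001,0,0,0,0.01],[0,0,0,0,0,0,0.01]]]'

```text
time_s: 10.65
tool_pos: [0.4564, 0.1961, 0.1845]
tool_rot: [-180.0, -0.0, -152.1]
force: [-0.2, 1.1, -2.5]
grip_width: 0.0197
grasp_force: 40.0
```

```bash
python3 st.py
```

```text
{'time_s': 10.65, 'tool_pos': [0.4564, 0.1961, 0.1845], 'tool_rot': [-179.9992, -0.0208, -152.0794], 'force': [-0.1729, 1.0825, -2.4703], 'wrist_torque': [0.1465, -0.0997, 0.0083], 'qpos': [30.9126, 6.651, -59.8324, 107.119, 6.1312, 69.6557, 87.0283], 'grip_width': 0.0197}
shift tool xy to axis 0.0001 -0.0001 lid z 0.1285
```

The pins are below the flange top with no vertical load, so they are in the gaps. Continuing down.

>>> play_rows --steps '[[[0,0,0.0015,0,0,0,0.01],[0,0,0.0015,0,0,0,0.01],[0,0,0.0015,0,0,0,0.01],[0,0,0.0015,0,0,0,0.01],[0,0,0.0015,0,0,0,0.01],[0,0,0.0015,0,0,0,0.01],[0,0,0.001,0,0,0,0.01],[0,0,0,0,0,0,0.01]]]'

```text
time_s: 11.45
tool_pos: [0.4564, 0.1962, 0.1745]
tool_rot: [180.0, -0.0, -152.1]
force: [0.1, -0.5, -3.7]
grip_width: 0.0197
grasp_force: 40.0
```

```bash
python3 st.py
```

```text
{'time_s': 11.45, 'tool_pos': [0.4564, 0.1962, 0.1745], 'tool_rot': [179.9944, -0.0216, -152.0849], 'force': [0.1156, -0.4849, -3.7412], 'wrist_torque': [0.1477, -0.0791, 0.0565], 'qpos': [30.5127, 7.4431, -59.7415, 107.8282, 6.8974, 68.5689, 86.3647], 'grip_width': 0.0197}
shift tool xy to axis 0.0001 -0.0001 lid z 0.1185
```

>>> play_rows --steps '[[[0,0,0.001,0,0,0,0.01],[0,0,0.001,0,0,0,0.01],[0,0,0.001,0,0,0,0.01],[0,0,0.0006,0,0,0,0.01],[0,0,0,0,0,0,0.01],[0,0,0,0,0,0,0.01]]]'

```text
time_s: 12.05
tool_pos: [0.4565, 0.1962, 0.1712]
tool_rot: [-180.0, -0.0, -152.1]
force: [0.1, -0.7, -1.8]
grip_width: 0.02
grasp_force: 40.0
```

```bash
python3 st.py
```

```text
{'time_s': 12.05, 'tool_pos': [0.4565, 0.1962, 0.1712], 'tool_rot': [-179.9877, -0.0059, -152.0828], 'force': [0.0612, -0.7112, -1.7774], 'wrist_torque': [0.0637, 0.0233, -0.0247], 'qpos': [30.3655, 7.7156, -59.706, 108.0564, 7.1854, 68.1964, 86.1224], 'grip_width': 0.02}
shift tool xy to axis 0.0002 -0.0001 lid z 0.1152
```

>>> play_rows --steps '[[[0,0,0,0,0,0.05,0.01],[0,0,0,0,0,0.07,0.01],[0,0,0,0,0,0.07,0.01],[0,0,0,0,0,0.07,0.01],[0,0,0,0,0,0.07,0.01],[0,0,0.0003,0,0,0.05,0.01],[0,0,0,0,0,0,0.01]]]'

```text
time_s: 12.75
tool_pos: [0.4568, 0.1964, 0.1712]
tool_rot: [180.0, 0.0, -173.9]
force: [0.2, 0.5, 0.6]
grip_width: 0.0201
grasp_force: 40.0
```

```bash
python3 st.py
```

```text
{'time_s': 12.75, 'tool_pos': [0.4568, 0.1964, 0.1712], 'tool_rot': [179.9942, 0.0497, -173.8644], 'force': [0.1974, 0.5009, 0.6038], 'wrist_torque': [0.0946, -0.1248, -0.1089], 'qpos': [28.2936, 7.2522, -57.3788, 108.0893, 6.5965, 68.0701, 64.7919], 'grip_width': 0.0201}
shift tool xy to axis 0.0005 -0.0004 lid z 0.1152
```

>>> play_rows --steps '[[[0,0,0.0002,0,0,0.06,0.01],[0,0,0.0003,0,0,0.06,0.01],[0,0,0.0003,0,0,0.06,0.01],[0,0,0.0004,0,0,0.06,0.01],[0,0,0,0,0,0,0.01]]]'

```text
time_s: 13.25
tool_pos: [0.4569, 0.1969, 0.1703]
tool_rot: [180.0, 0.1, 172.5]
force: [-0.2, 0.5, 1.4]
grip_width: 0.0198
grasp_force: 40.0
```

```bash
python3 st.py
```

```text
{'time_s': 13.25, 'tool_pos': [0.4569, 0.1969, 0.1703], 'tool_rot': [179.9513, 0.0586, 172.4649], 'force': [-0.2386, 0.4635, 1.3917], 'wrist_torque': [0.2848, -0.0263, -0.1202], 'qpos': [27.0408, 7.0835, -56.0407, 108.1744, 6.333, 67.9009, 51.2856], 'grip_width': 0.0198}
shift tool xy to axis 0.0004 -0.0009 lid z 0.1143
```

>>> play_rows --steps '[[[0,-0.0003,0.0004,0,0,0.06,0.01],[0,-0.0003,0.0004,0,0,0.06,0.01],[0,0,0.0004,0,0,0.06,0.01],[0,0,0,0,0,0,0.01]]]'

```text
time_s: 13.65
tool_pos: [0.4569, 0.1968, 0.1693]
tool_rot: [179.9, 0.1, 162.2]
force: [-0.3, 1.8, 4.9]
grip_width: 0.0197
grasp_force: 40.0
```

```bash
python3 st.py
```

```text
{'time_s': 13.65, 'tool_pos': [0.4569, 0.1968, 0.1693], 'tool_rot': [179.8977, 0.0601, 162.2246], 'force': [-0.322, 1.8328, 4.8542], 'wrist_torque': [0.5194, 0.0865, -0.0556], 'qpos': [26.1903, 6.9326, -55.0672, 108.2929, 6.1096, 67.7229, 41.2331], 'grip_width': 0.0197}
shift tool xy to axis 0.0002 -0.0009 lid z 0.1133
```

>>> play_rows --steps '[[[0,-0.0003,0.0003,0,0,0.06,0.01],[0,-0.0002,0.0003,0,0,0.06,0.01],[0,0,0.0004,0,0,0.06,0.01],[0,0,0,0,0,0,0.01]]]'

```text
time_s: 14.05
tool_pos: [0.4569, 0.1969, 0.1683]
tool_rot: [179.8, 0.1, 152.0]
force: [-0.3, 3.9, 4.1]
grip_width: 0.02
grasp_force: 40.0
```

```bash
python3 st.py
```

```text
{'time_s': 14.05, 'tool_pos': [0.4569, 0.1969, 0.1683], 'tool_rot': [179.8151, 0.0501, 151.9642], 'force': [-0.2907, 3.8538, 4.0732], 'wrist_torque': [0.9625, -0.1583, 0.103], 'qpos': [25.3599, 6.7926, -54.1302, 108.414, 5.889, 67.5182, 31.1447], 'grip_width': 0.02}
shift tool xy to axis 0.0001 -0.001 lid z 0.1123
```

>>> play_rows --steps '[[[0,0.0004,0.0003,0,0,0.05,0.01],[0,0.0003,0.0003,0,0,0.05,0.01],[0,0,0,0,0,0,0.01]]]'

```text
time_s: 14.35
tool_pos: [0.457, 0.1971, 0.1677]
tool_rot: [179.9, 0.0, 146.2]
force: [-0.5, 3.5, 5.5]
grip_width: 0.0196
grasp_force: 40.0
```

```bash
python3 st.py
```

```text
{'time_s': 14.35, 'tool_pos': [0.457, 0.1971, 0.1677], 'tool_rot': [179.8731, 0.0233, 146.248], 'force': [-0.5282, 3.4789, 5.4623], 'wrist_torque': [0.827, 0.0906, 0.1732], 'qpos': [24.8044, 6.85, -53.626, 108.3956, 5.9243, 67.5143, 25.3618], 'grip_width': 0.0196}
shift tool xy to axis -0.0001 -0.0013 lid z 0.1117
```

>>> play_rows --steps '[[[0,0.0003,0.0002,0,0,0.03,0.01],[0,0,0.0001,0,0,0.03,0.01],[0,0,0,0,0,0,0.01]]]'

```text
time_s: 14.65
tool_pos: [0.4572, 0.1972, 0.1675]
tool_rot: [179.9, 0.0, 142.8]
force: [-0.8, 3.3, 6.0]
grip_width: 0.0195
grasp_force: 40.0
```

```bash
python3 st.py
```

```text
{'time_s': 14.65, 'tool_pos': [0.4572, 0.1972, 0.1675], 'tool_rot': [179.8872, 0.0234, 142.8486], 'force': [-0.7966, 3.2619, 5.9712], 'wrist_torque': [0.7521, 0.1156, 0.3309], 'qpos': [24.4954, 6.8625, -53.3291, 108.3937, 5.9277, 67.4911, 21.947], 'grip_width': 0.0195}
shift tool xy to axis -0.0001 -0.0014 lid z 0.1115
```

>>> play_rows --steps '[[[0,0.0002,0.0001,0,0,0.02,0.01],[0,0,0,0,0,0.01,0.01],[0,0,0,0,0,0,0.01]]]'

```text
time_s: 14.95
tool_pos: [0.4572, 0.1972, 0.1674]
tool_rot: [179.9, 0.0, 141.2]
force: [-0.7, 1.6, 7.6]
grip_width: 0.0198
grasp_force: 40.3
```

```bash
python3 st.py
```

```text
{'time_s': 14.95, 'tool_pos': [0.4572, 0.1972, 0.1674], 'tool_rot': [179.9255, 0.0402, 141.2281], 'force': [-0.7432, 1.562, 7.6441], 'wrist_torque': [0.5271, 0.2419, 0.7075], 'qpos': [24.3319, 6.8691, -53.1922, 108.3776, 5.9577, 67.5195, 20.289], 'grip_width': 0.0198}
shift tool xy to axis -0.0002 -0.0015 lid z 0.1114
```

Torque has jumped to 0.7 N·m at 1.16 rad, so this is the stop. I'll ease the downward load, then confirm with a tiny turn.

>>> play_rows --steps '[[[0,0,-0.0003,0,0,0.005,0.01],[0,0,-0.0003,0,0,0.005,0.01],[0,0,0,0,0,0,0.01]]]'

```text
time_s: 15.25
tool_pos: [0.4572, 0.1972, 0.1675]
tool_rot: [179.9, 0.0, 140.5]
force: [-0.3, 4.5, 5.6]
grip_width: 0.0194
grasp_force: 40.7
```

```bash
python3 st.py
```

```text
{'time_s': 15.25, 'tool_pos': [0.4572, 0.1972, 0.1675], 'tool_rot': [179.9075, 0.0202, 140.5089], 'force': [-0.2773, 4.5301, 5.5801], 'wrist_torque': [0.9353, -0.0196, 1.0564], 'qpos': [24.2997, 6.8383, -53.1246, 108.3833, 5.8998, 67.5146, 19.6262], 'grip_width': 0.0194}
shift tool xy to axis -0.0002 -0.0014 lid z 0.1115
```

Torque rises 0.35 N·m in 0.01 rad, which confirms the hard stop. Unwinding the elastic twist and releasing.

>>> play_rows --steps '[[[0,0,-0.0003,0,0,-0.01,0.01],[0,0,-0.0002,0,0,-0.01,0.01],[0,0,0,0,0,0,0.01]]]' --force 15

```text
time_s: 15.55
tool_pos: [0.4572, 0.197, 0.1676]
tool_rot: [179.9, -0.0, 141.4]
force: [-0.1, 6.3, 1.9]
grip_width: 0.0201
grasp_force: 14.9
```

>>> play_rows --steps '[[[0,0,0,0,0,0,0.03],[0,0,0,0,0,0,0.06],[0,0,0,0,0,0,0.087],[0,0,0,0,0,0,0.087],[0,0,0,0,0,0,0.087],[0,0,0,0,0,0,0.087],[0,0,0,0,0,0,0.087],[0,0,0,0,0,0,0.087],[0,0,0,0,0,0,0.087],[0,0,0,0,0,0,0.087]]]'

```text
time_s: 16.55
tool_pos: [0.4569, 0.1962, 0.1675]
tool_rot: [-180.0, 0.0, 141.5]
force: [-0.1, 0.2, -0.3]
grip_width: 0.0856
grasp_force: 0.0
```

>>> play_rows --steps '[[[0,0,-0.01,0,0,0,0.087],[0,0,-0.03,0,0,0,0.087],[0,0,-0.04,0,0,0,0.087],[0,0,-0.04,0,0,0,0.087],[0,0,0,0,0,0,0.087],[0,0,0,0,0,0,0.087]]]'

```text
time_s: 17.15
tool_pos: [0.4574, 0.1965, 0.2889]
tool_rot: [179.9, 0.1, 141.5]
force: [-0.6, -0.3, -0.1]
grip_width: 0.0868
grasp_force: 0.0
```

```bash
python3 st.py
python3 - <<'E'
from h import *
c=snap('wrist'); a=fisheye_rect(c,.457,.197,.1755,.08); b=fisheye_rect(c,.457,.197,.1455,.08)
s=snap('side'); cv2.imwrite('pics/end.png',np.vstack([np.hstack([a,b])])[:,:,::-1])
# handle direction on its top plane, plate circle radius at z .1455
d=(a.max(2)<100).astype(np.uint8); n,l,st,ce=cv2.connectedComponentsWithStats(d)
i=l[200,200]; print(i,st[i]); v,u=np.nonzero(l==i); w,V=np.linalg.eigh(np.cov(np.c_[-v,-u].T)); print('handle yaw',np.degrees(np.arctan2(V[1,1],V[0,1])), 'rect',cv2.minAreaRect(np.c_[u,v].astype(np.float32)))
E
```

```text
{'time_s': 17.15, 'tool_pos': [0.4574, 0.1965, 0.2889], 'tool_rot': [179.9061, 0.1187, 141.4554], 'force': [-0.5928, -0.3463, -0.0998], 'wrist_torque': [0.0228, -0.092, -0.0469], 'qpos': [26.9369, 0.3652, -52.805, 98.5674, 0.3618, 81.076, 25.5326], 'grip_width': 0.0868}
shift tool xy to axis 0.0005 -0.001 lid z 0.2329
3 [ 130  121  138  165 7869]
handle yaw 142.54861862593475 rect ((197.4971923828125, 204.00363159179688), (44.50458526611328, 181.9342498779297), 37.600406646728516)
```

View pics/end.png

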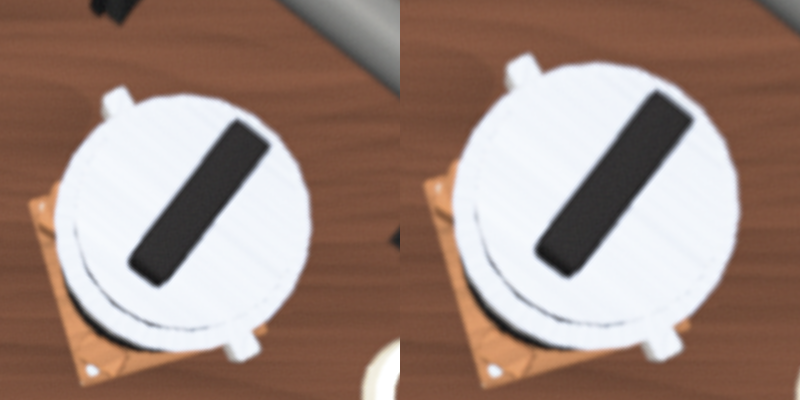

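The handle sits at about −38° against the ear line at about 27–28°, so it is turned roughly 1.15 rad. The lid is level, at home and free of the gripper.

```bash
python3 -c "
from cell import *
print(sign_off())"
```

```text
the job is handed in; nothing more can be done
None
```

The lid went into the barrel, was twisted clockwise about 1.15 rad to the stop, and stayed there when let go; I handed the job in at about 17 s, with no verdict shown.

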